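# Load clamp keys into a hanging-rail feeder

### The arm

A 6-joint arm with a two-finger parallel gripper is mounted at the origin on a cart in front of the work surface, level with it; the furniture and walls round the work are solid. World frame = base frame: x ahead of the robot, y to its left, z up, the work surface at z = 0. Lengths are in m, angles in degrees, forces in N, time in s.
With the tool pointing down it reaches from about 0.3 to 0.775 m from the base axis. Payload 14.6 kg.
Tool frame: the origin (TCP) lies at the very end of the fingers, on their centre line; the grasp point (between the pads) lies 19 mm behind it (r.grip_depth is the distance from the TCP to the grasp point, in m); x points along the fingers, z is the direction in which the jaws open and shut, and the axes are right-handed (so a half turn about x gives the same grasp; the last joint's range is limited). The gripper opens to 94 mm and grips with 3 to 60 N. Pads are 16 mm wide; open, the fingers measure 119 mm over their backs; the gripper's body (75 mm by 177 mm) begins 78 mm behind the grasp point.
Start: joints at [66.944, 17.183, 87.147, -0, 75.671, -3.816], TCP at [0.181, 0.519, 0.205] pointing down, gripper open.
Joint ranges: [-173.82, 173.82], [-45.26, 126.66], [13.44, 144.39], [-59.66, 239.66], [0, 175.72], [-146.38, 146.38]. Speed limits (degrees/s): [127.2, 127.2, 147.25, 180, 180, 180].

### API

Orientations are given as [roll, pitch, yaw] about the fixed x, y, z axes, in that order (R = Rz(yaw) Ry(pitch) Rx(roll)).
In Python, from bench import r gives the robot as it stands.
- The arm moves only by the tool move_arm, never from a script. Its argument "increments" is a list that holds one entry, the list of rows, each a list of 4 numbers: the shift along the tool's x, y, z in cm, then the turn about the tool's x in degrees. A call has 1 to 5 rows; each row shifts and turns the pose as measured when the row begins, along the tool's axes as they then stand; what a row does not reach is not made up. A row lasts 1/8 s, in which the tool goes at most 62.5 mm and 10.7 degrees, less where a joint would pass 70% of its speed; a pose out of reach is approached as far as the arm can. A call with a gripper value outside its range is refused whole. "fingers" is the closure, from 0 (fully open) to 1 (shut), set as the call begins (left out, the last holds). The fingers move at their own pace and stop on an object; "newtons" is the grip in N (left out, the last holds). Time passes only in rows, so rows that do not move let the fingers close. It gives the time, the measured TCP pose, the force and the opening at its end, in the units of the state.
- r.sense(): the state, without advancing time (a new reading comes with each control period).
- r.camera(name): name is "side" or "top"; returns the picture (384x512x3 uint8, red, green, blue); there is no depth.
- r.camera_info(name): a dict with "fx", "fy", "cx", "cy" (pixels), "R" (3x3) and "t" (3): a world point X has camera coordinates R X + t. Camera axes: x right, y down, z forward; pixel columns grow to the right and rows downward; lengths in m; the calibration is good to about 2 mm. A picture is of the moment at which its call begins. camera_info takes no time and is no camera call.
- r.finish_job(): hands the job in, once; it reports no verdict.
The state is a dict: "clock": time; "joint_pos": joint angles; "joint_velocities": joint speeds; "joint_torque": joint torques, N m; "tcp_pos": TCP position; "ee_rot": TCP orientation; "force": force on the tool from outside, world axes, zero at the start; "wrist_torque": the same for the moment, N m; "finger_gap": finger opening in m.
Only numpy, scipy, OpenCV 4.12 (cv2) and the standard library are available. Lean on these libraries where they do the work, as an engineer would, in place of code of your own. Each camera call takes 0.05 s, during which the arm holds its last target. There are 200 camera calls.

### The job

Load the two clamp keys into the hanging-rail feeder on the bench, the thin-shanked key first and the thick one after it has run home. Tip each key so that its shank points down the slope into the slot, set its cross-bar gently on both rails in the open mouth between the round post and the cover strips, and only then let go, so that it swings upright and slides down under the strips to where the narrowing slot stops its shank, hanging grip-up. Don't push hard on the feeder, and leave the pots standing where they are.

Things in the scene. Friction and masses are not known exactly. Their poses are not given: they have to be found in the camera images.
- feeder: Hanging-rail feeder fixed on the bench, base 235 x 104 mm. Origin on the bench under its middle; +x points uphill, y across. Two slippery 12 mm steel rods slope at 22 degrees; the slot between them is 30 mm wide at x = 96 to 0 mm, narrows to 17 mm for x = -12 to -60 mm, then to 6 mm. Side plates' inner faces at y = +-42 mm. Nothing crosses the slot; shanks have room below.
- mouth (a point): Point on the feeder (x 75 mm, y 0, z 186 mm) where a cross-bar's axis lies when set on both rails in the open mouth. Cover strips (inner edges at y = +-28 mm, 4 mm over a riding bar) begin 20 mm downhill of it.
- post_top (a point): Top centre of the round post, 16 mm diameter, that closes the mouth uphill (x 113 mm, z 194 mm; its face 30 mm from 'mouth'). It stands in the way of the grip of a key laid flat or along the slope: with the shank dipping into the slot, grip raised about 45 degrees, the grip passes over it.
- stop_thin (a point): Point on the feeder (x -63 mm, z 130 mm): about where the thin key's cross-bar axis comes to rest.
- stop_thick (a point): Point on the feeder (x -2 mm, z 155 mm): about where the thick key's cross-bar axis comes to rest, uphill of the thin one; there it blocks the way for the thin key.
- key_thin: Thin clamp key, 0.16 kg, shank 12 mm diameter, grip 12 mm thick (origin 6 mm above the stand). Cross-bar 70 x 12 mm diameter; on one side a flat grey grip, 34 mm wide, 6 to 50 mm from the bar's axis; on the other a steel shank reaching 80 mm. Origin mid-bar on its axis; +x to the grip (shank to -x), y along the bar, z normal to the flat. Lies flat, z up, on the side stand left (top level with the bench).
- key_thick: Thick clamp key, 0.24 kg, shank 22 mm diameter, grip 22 mm thick (origin 11 mm up). Cross-bar 70 x 12 mm diameter; on one side a flat grey grip, 34 mm wide, 6 to 50 mm from the bar's axis; on the other a steel shank reaching 80 mm. Origin mid-bar on its axis; +x to the grip (shank to -x), y along the bar, z normal to the flat. Lies flat, z up, on the side stand left (top level with the bench).
- jar_white: White ink pot, 54 mm diameter, 55 mm tall, on the bench right of the feeder; origin under its middle. Leave it.
- jar_black: Ink pot with a dark band, 60 mm diameter, 62 mm tall, behind and right of the feeder; origin under its middle. Leave it.
- hardener_pot: Small pot with a coloured lid, 38 mm diameter, 66 mm tall, behind the feeder; origin under its middle. Leave it.

How it is judged:
By the outcome, as a careful person would: the job done as asked, in the order asked, and still so for the second after the job is handed in, with the robot touching nothing.
It also fails if it takes over 72 s, if anything falls off the work surface, if the arm or the gripper's body presses on something with over 40 N, if the wrist force passes 120 N, or if a joint passes its speed limit or range.

## Working session

There is one attempt and no reset: what is moved stays moved. The work goes in short steps, Python scripts to look and compute and a tool call to move; the robot and the scene stay as the last step left them, time stands still between calls to the robot, and variables do not carry over. Pictures are saved under pics/ and viewed, about 8 in all and at most 12, crops included, and the job is handed in when it is done.

Besides the shell and the picture viewer there is one more tool, called after "Call:" by a JSON object that holds its "fn" and its "kwargs", one argument or row to a line. move_arm: Moves the arm, as the interface text tells. Its arguments: {"type":"object","properties":{"increments":{"type":"array","items":{"type":"array","items":{"type":"array","items":{"type":"number"}}}},"fingers":{"type":"number"},"newtons":{"type":"number"}},"required":["increments"]}

```bash
ls; mkdir -p pics
python3 - <<'E'
from bench import r
import cv2
for n in("top","side"):
    cv2.imwrite(f"pics/{n}0.png",r.camera(n)[:,:,::-1]); print(n,r.camera_info(n))
print(r.sense(), r.grip_depth)
E
```

```text
pics
top {'fx': 368.2529607277947, 'fy': 368.2529607277947, 'cx': 250.11309505682144, 'cy': 193.48264527734682, 'R': array([[-1.94653855e-02, -9.99807916e-01, -2.28706614e-03],
       [-9.87751149e-01,  1.95847646e-02, -1.54803442e-01],
       [ 1.54818498e-01, -7.54256466e-04, -9.87942642e-01]]), 't': array([-0.01617199,  0.58990645,  1.23440751])}
side {'fx': 466.16050919836107, 'fy': 466.16050919836107, 'cx': 250.08371123322758, 'cy': 190.54906526188623, 'R': array([[ 0.99925172, -0.03811944, -0.0065501 ],
       [-0.02854367, -0.6124961 , -0.78995809],
       [ 0.02610085,  0.78955395, -0.61312585]]), 't': array([-0.56690104,  0.09850013,  1.5589758 ])}
{'clock': 0.1, 'joint_pos': array([ 6.69450301e+01,  1.72131108e+01,  8.71766812e+01,  1.55265237e-03,
        7.56702736e+01, -3.81641047e+00]), 'joint_velocities': array([ 0.04313795, -0.12518271, -0.07176642, -0.0655091 ,  0.05765046,
       -0.01365345]), 'joint_torque': array([ 3.28467686e-04, -5.32638180e+01, -3.53286767e+01,  7.09886360e-02,
        2.34214577e-02, -5.71043961e-05]), 'tcp_pos': array([0.18113459, 0.51906813, 0.20493715]), 'ee_rot': array([ 174.74930119,   89.93991548, -114.48964335]), 'force': array([0.7228795 , 0.49296237, 0.00647427]), 'wrist_torque': array([-0.01161666, -0.00152054, -0.03200897]), 'finger_gap': 0.09405586556955747} 0.0188
```

View pics/top0.png

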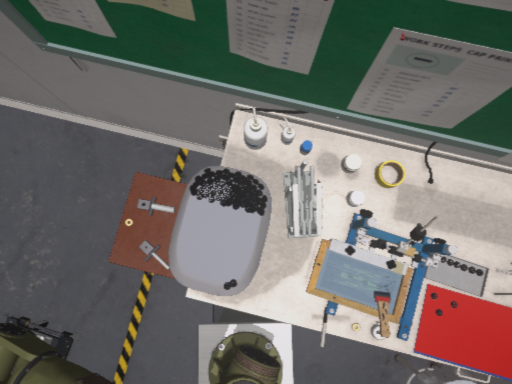

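View pics/side0.png

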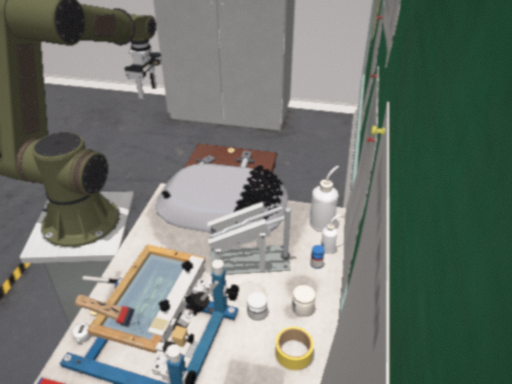

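The top view shows keys near (155,207) and (152,252) on the brown stand and the feeder near (303,200), with a grey bulky body between. I'll zoom in.

Run:
```python
import cv2,numpy as np
t=cv2.imread("pics/top0.png"); s=cv2.imread("pics/side0.png")
z=lambda i,x,y,w,h,k:cv2.resize(i[y:y+h,x:x+w],None,fx=k,fy=k,interpolation=cv2.INTER_CUBIC)
a=z(t,110,170,80,110,5); b=z(t,270,150,80,110,5)
cv2.imwrite("pics/c1.png",np.hstack([a,b]))
cv2.imwrite("pics/c2.png",z(s,150,140,190,145,4))
```

```text
(no output)
```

View pics/c1.png

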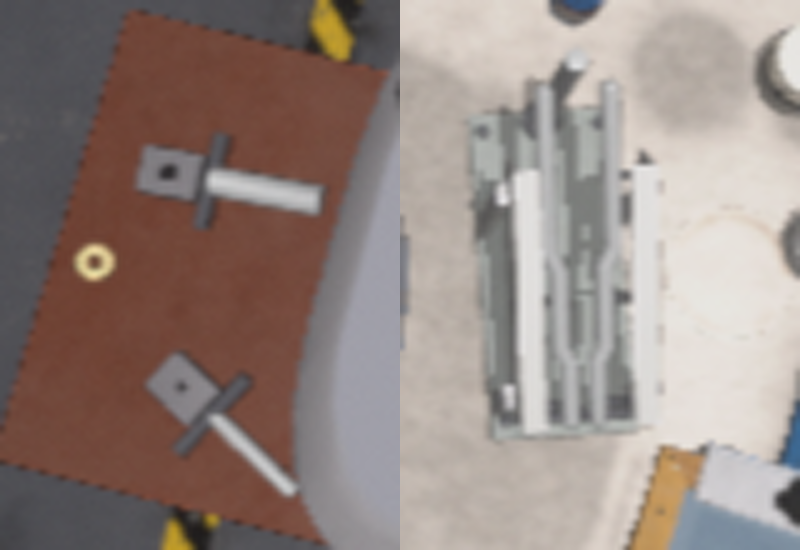

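View pics/c2.png

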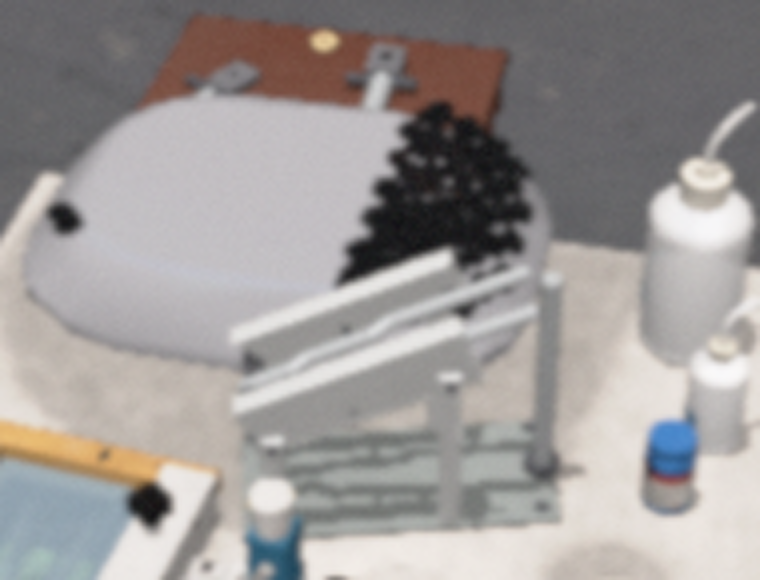

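Uphill end of the feeder (post at top px ~(305,162), side ~(288,210)) points away from the robot. Both keys lie flat with their shanks toward the tub. Next I'll measure.

```bash
cat > h.py <<'E'
import numpy as np,cv2
from bench import r
I={n:r.camera_info(n) for n in("top","side")}
def ray(n,p):
    c=I[n];R=np.array(c["R"]);d=R.T@[(p[0]-c["cx"])/c["fx"],(p[1]-c["cy"])/c["fy"],1];return -R.T@c["t"],d/np.linalg.norm(d)
def onz(n,p,z):
    o,d=ray(n,p);return o+d*(z-o[2])/d[2]
def tri(p,q):
    o1,d1=ray("top",p);o2,d2=ray("side",q)
    s=np.linalg.lstsq(np.c_[d1,-d2],o2-o1,rcond=None)[0];a=o1+d1*s[0];b=o2+d2*s[1];return (a+b)/2,np.linalg.norm(a-b)
def proj(n,X):
    c=I[n];v=np.array(c["R"])@X+c["t"];return np.array([c["fx"]*v[0]/v[2]+c["cx"],c["fy"]*v[1]/v[2]+c["cy"]])
E
python3 - <<'E'
from h import *
np.set_printoptions(precision=4,suppress=True)
t=cv2.imread("pics/top0.png").astype(int)
# key masks: not brown/red: r-b small, in stand region
for nm,(x0,y0,x1,y1),z in(("thick",(130,190,176,222),.011),("thin",(134,237,171,272),.006)):
    c=t[y0:y1,x0:x1]; m=((c[...,2]-c[...,0])<25).astype(np.uint8)
    n,l,st,ce=cv2.connectedComponentsWithStats(m,connectivity=8)
    print(nm,[(tuple(s),) for s in st[1:] if s[4]>15])
    k=1+np.argmax(st[1:,4]); ys,xs=np.where(l==k)
    P=np.array([onz("top",(x+x0,y+y0),z)[:2] for x,y in zip(xs,ys)])
    cv2.imwrite(f"pics/m_{nm}.png",(l==k).astype(np.uint8)*255)
    (cx,cy),(w,h),a=cv2.minAreaRect((P*1000).astype(np.float32)); print(cx,cy,w,h,a)
    # bar dark, shank bright
    g=c.mean(2); 
    u,s,v=np.linalg.svd(P-P.mean(0)); print("axis",v[0],"mean",P.mean(0))
f=lambda a,b:(110+a/5,170+b/5); F=lambda a,b:(270+(a-400)/5,150+b/5); S=lambda a,b:(150+a/4,140+b/4)
print("thin bar ends",onz("top",f(246,381),.012),onz("top",f(180,449),.012),"grip end",onz("top",f(163,368),.012),"shank end",onz("top",f(290,492),.006))
print("thick bar ends",onz("top",f(221,135),.011),onz("top",f(203,227),.011),"grip end",onz("top",f(140,170),.022),"shank end",onz("top",f(320,199),.011))
print("post",tri(F(577,60),S(551,280)),onz("top",F(577,60),.194))
print("rail ends L,R",onz("top",F(540,85),.189),onz("top",F(611,85),.189))
print("strip up ends L,R",onz("top",F(526,172),.19),onz("top",F(649,165),.19),"strip low L R",onz("top",F(537,430),.12),onz("top",F(648,420),.12))
print("base BL UL",onz("top",F(492,438),.006),onz("top",F(468,118),.006))
print("tub spot",tri((232,285),(166.5,194)), "tub edge z0",onz("top",(171,235),0),onz("top",(171,235),.05))
print("strip tops tri", tri(F(526,172),S(450,255)),tri(F(649,165),S(462,325)))
E
```

```text
thick [((np.int32(7), np.int32(7), np.int32(38), np.int32(19), np.int32(329)),)]
558.3347778320312 310.0267028808594 63.240638732910156 130.36404418945312 6.6997246742248535
axis [0.197  0.9804] mean [0.5565 0.3163]
thin [((np.int32(5), np.int32(3), np.int32(32), np.int32(30), np.int32(325)),), ((np.int32(0), np.int32(32), np.int32(11), np.int32(3), np.int32(23)),)]
387.5547790527344 309.681884765625 117.67321014404297 92.51740264892578 84.17241668701172
axis [0.5487 0.836 ] mean [0.3923 0.3114]
thin bar ends [0.4147 0.2934 0.012 ] [0.3688 0.3384 0.012 ] grip end [0.4248 0.3517 0.012 ] shank end [0.3377 0.2628 0.006 ]
thick bar ends [0.589  0.3148 0.011 ] [0.5234 0.3261 0.011 ] grip end [0.5635 0.3685 0.022 ] shank end [0.5417 0.2435 0.011 ]
post (array([ 0.6647, -0.2023,  0.1884]), np.float64(0.002734870854614544)) [ 0.662  -0.2015  0.194 ]
rail ends L,R [ 0.6476 -0.1785  0.189 ] [ 0.6468 -0.2228  0.189 ]
strip up ends L,R [ 0.5926 -0.1676  0.19  ] [ 0.5954 -0.2438  0.19  ] strip low L R [ 0.4366 -0.177   0.12  ] [ 0.4416 -0.2486  0.12  ]
base BL UL [ 0.4359 -0.1595  0.006 ] [ 0.6661 -0.1503  0.006 ]
tub spot (array([0.2866, 0.0381, 0.07  ]), np.float64(0.00760648467814089)) tub edge z0 [0.4534 0.2553 0.    ] [0.451  0.2445 0.05  ]
strip tops tri (array([ 0.5955, -0.1681,  0.1853]), np.float64(0.004155537938940701)) (array([ 0.5987, -0.2444,  0.1863]), np.float64(0.005064466168165496))
```

```bash
cat >> h.py <<'E'
from scipy.spatial.transform import Rotation as Ro
def plan(tgt,yaw=None,n=5):
    """rows to bring TCP to tgt, jaw axis (tool z) to yaw mod 180; n rows"""
    s=r.sense();R=Ro.from_euler("xyz",s["ee_rot"],degrees=True);d=np.array(tgt)-s["tcp_pos"]
    jy=np.degrees(np.arctan2(*R.as_matrix()[1::-1,2])); a=0 if yaw is None else -((yaw-jy+90)%180-90)
    print("clk %.2f tcp"%s["clock"],s["tcp_pos"].round(4),"down",R.as_matrix()[:,0].round(3),"jaw %.1f turn %.1f"%(jy,a),"F",s["force"].round(1),"gap %.4f"%s["finger_gap"],"j",s["joint_pos"].round(0))
    rows=[]
    for i in range(n):
        rows.append([*(R.inv().apply(d/n)*100).round(2).tolist(),round(a/n,1)]); R=R*Ro.from_euler("x",a/n,degrees=True)
    print(rows)
E
python3 -c "
from h import *
plan((.420,.3445,.10),135.5,6)"
```

```text
clk 0.10 tcp [0.1811 0.5191 0.2049] down [-0.    -0.001 -1.   ] jaw 70.8 turn -64.7 F [0.7 0.5 0. ] gap 0.0941 j [67. 17. 87.  0. 76. -4.]
[[1.75, -4.72, -1.43, np.float64(-10.8)], [1.75, -4.37, -2.29, np.float64(-10.8)], [1.75, -3.86, -3.07, np.float64(-10.8)], [1.75, -3.22, -3.74, np.float64(-10.8)], [1.75, -2.46, -4.27, np.float64(-10.8)], [1.75, -1.62, -4.66, np.float64(-10.8)]]
```

Call:
{"fn": "move_arm", "kwargs": {
  "increments": [
    [[1.75,-4.72,-1.43,-10.7],[1.75,-4.37,-2.29,-10.7],[1.75,-3.86,-3.07,-10.7],[1.75,-3.22,-3.74,-10.7],[1.75,-2.46,-4.27,-10.7]]
  ],
  "fingers": 0.3
}}

```text
clock: 0.72
tcp_pos: [0.3788, 0.3732, 0.1166]
ee_rot: [84.2, 90.0, -152.1]
force: [0.6, 0.4, 0.4]
finger_gap: 0.0661
```

```bash
python3 -c "
from h import *
plan((.420,.3445,.06),135.5,3)"
```

```text
clk 0.72 tcp [0.3788 0.3732 0.1166] down [-0.001 -0.    -1.   ] jaw 123.7 turn -11.8 F [0.6 0.4 0.4] gap 0.0661 j [ 41.  20.  96.   0.  64. -83.]
[[1.89, -0.61, -1.56, np.float64(-3.9)], [1.89, -0.5, -1.6, np.float64(-3.9)], [1.89, -0.39, -1.63, np.float64(-3.9)]]
```

Call:
{"fn": "move_arm", "kwargs": {
  "increments": [
    [[1.9,-0.6,-1.56,-3.9],[1.9,-0.5,-1.6,-3.9],[1.9,-0.4,-1.63,-3.9],[0,0,0,0]]
  ]
}}

```text
clock: 1.23
tcp_pos: [0.4225, 0.3403, 0.0557]
ee_rot: [80.6, 89.7, -143.8]
force: [-0.0, 0.2, -0.4]
finger_gap: 0.0659
```

Run:
```python
from h import *
plan((.420,.3445,.003),135.5,3)
z=lambda i,x,y,w,h,k:cv2.resize(i[y:y+h,x:x+w],None,fx=k,fy=k,interpolation=cv2.INTER_CUBIC)
a=z(r.camera("side")[:,:,::-1],150,120,120,90,5)
cv2.imwrite("pics/s1.png",a)
```

```text
clk 1.23 tcp [0.4225 0.3403 0.0557] down [-0.004 -0.003 -1.   ] jaw 135.6 turn 0.1 F [-0.   0.2 -0.4] gap 0.0659 j [  35.   26.   96.   -0.   58. -101.]
[[1.76, -0.05, 0.16, np.float64(0.0)], [1.76, -0.05, 0.16, np.float64(0.0)], [1.76, -0.05, 0.16, np.float64(0.0)]]
```

View pics/s1.png

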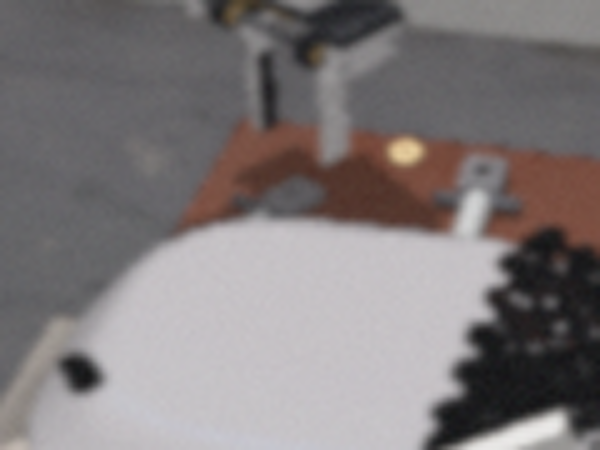

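The side view shows the open fingers straddling the thin key's grip. I'll descend and close.

Call:
{"fn": "move_arm", "kwargs": {
  "increments": [
    [[2,-0.05,0.16,0],[2,-0.05,0.16,0],[1.25,-0.05,0.16,0],[0,0,0,0],[0,0,0,0]]
  ]
}}

```text
clock: 1.9
tcp_pos: [0.4195, 0.3488, 0.0074]
ee_rot: [-92.6, 89.9, 42.8]
force: [0.5, 0.5, 0.8]
finger_gap: 0.0656
```

Call:
{"fn": "move_arm", "kwargs": {
  "increments": [
    [[0,0,0,0],[0,0,0,0],[0,0,0,0],[0,0,0,0]]
  ],
  "fingers": 1,
  "newtons": 6
}}

```text
clock: 2.4
tcp_pos: [0.4202, 0.3491, 0.0089]
ee_rot: [-96.4, 89.7, 38.9]
force: [1.2, 0.0, -0.3]
finger_gap: 0.0341
```

Closed at tip height 9 mm, which is too shallow a bite. I'll reopen, go lower and close again.

Call:
{"fn": "move_arm", "kwargs": {
  "increments": [
    [[0,0,0,0],[0.3,0,0,0],[0.3,0.2,0,0],[0.15,0.2,0,0]]
  ],
  "fingers": 0.5
}}

```text
clock: 2.9
tcp_pos: [0.4171, 0.3461, 0.0007]
ee_rot: [-95.7, 89.8, 39.7]
force: [0.0, 0.2, -0.2]
finger_gap: 0.047
```

```bash
python3 -c "
from h import *
plan((.418,.3425,.003),135.5,1)"
```

```text
clk 2.90 tcp [0.4171 0.3461 0.0007] down [ 0.003  0.003 -1.   ] jaw 135.4 turn -0.1 F [ 0.   0.2 -0.2] gap 0.0470 j [  36.   31.   98.    0.   51. -100.]
[[-0.23, 0.19, -0.31, np.float64(-0.1)]]
```

Call:
{"fn": "move_arm", "kwargs": {
  "increments": [
    [[-0.15,0.1,-0.2,0],[0,0,0,0],[0,0,0,0],[0,0,0,0]]
  ],
  "fingers": 1,
  "newtons": 6
}}

```text
clock: 3.4
tcp_pos: [0.4179, 0.3436, 0.0023]
ee_rot: [-97.8, 89.8, 37.6]
force: [0.0, -1.2, -1.1]
finger_gap: 0.0345
```

Call:
{"fn": "move_arm", "kwargs": {
  "increments": [
    [[-1.2,0,0,0],[-1.2,0,0,0],[-1.2,0,0,0],[-1.2,0,0,0],[-1.2,0,0,0]]
  ]
}}

```text
clock: 4.03
tcp_pos: [0.4175, 0.3434, 0.0665]
ee_rot: [-96.1, 89.8, 39.3]
force: [-1.2, -0.7, -1.4]
finger_gap: 0.0338
```

Run:
```python
from h import *
plan((.420,.3445,.05),135.5,1)
z=lambda i,x,y,w,h,k:cv2.resize(i[y:y+h,x:x+w],None,fx=k,fy=k,interpolation=cv2.INTER_CUBIC)
a=z(r.camera("side")[:,:,::-1],160,110,80,80,5);b=z(r.camera("top")[:,:,::-1],110,200,70,80,5)
cv2.imwrite("pics/s2.png",np.hstack([a,b]))
```

```text
clk 4.03 tcp [0.4175 0.3434 0.0665] down [ 0.003  0.002 -1.   ] jaw 135.4 turn -0.1 F [-1.2 -0.7 -1.4] gap 0.0338 j [  36.   25.   97.    0.   58. -100.]
[[1.65, -0.25, -0.1, np.float64(-0.1)]]
```

View pics/s2.png

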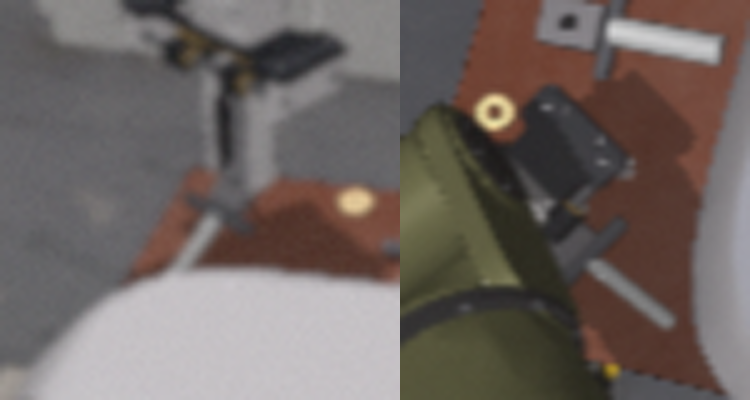

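The side and top views show the key held by the grip end, its shank tilted down. I'll continue lifting.

Call:
{"fn": "move_arm", "kwargs": {
  "increments": [
    [[-1.2,0,0,0],[-1.2,0,0,0],[-1.2,0,0,0],[-1.2,0,0,0],[0,0,0,0]]
  ]
}}

```text
clock: 4.75
tcp_pos: [0.4178, 0.3436, 0.1184]
ee_rot: [-97.1, 89.7, 38.3]
force: [0.4, -0.7, -2.1]
finger_gap: 0.034
```

Call:
{"fn": "move_arm", "kwargs": {
  "increments": [
    [[-3,0,0,0],[-3,0,0,0],[-3,0,0,0],[-3,0,0,0],[-3,0,0,0]]
  ],
  "newtons": 10
}}

```text
clock: 5.38
tcp_pos: [0.4158, 0.3421, 0.2686]
ee_rot: [74.3, 89.9, -150.3]
force: [-0.2, -0.5, -2.1]
finger_gap: 0.0337
```

Run:
```python
from h import *
plan((.54,0.05,.35),92.4,8)
z=lambda i,x,y,w,h,k:cv2.resize(i[y:y+h,x:x+w],None,fx=k,fy=k,interpolation=cv2.INTER_CUBIC)
a=z(r.camera("side")[:,:,::-1],150,60,100,110,5);b=z(r.camera("top")[:,:,::-1],100,190,90,110,3)
b=cv2.copyMakeBorder(b,0,a.shape[0]-b.shape[0],0,0,cv2.BORDER_CONSTANT)
cv2.imwrite("pics/s3.png",np.hstack([a,b]))
```

```text
clk 5.38 tcp [0.4158 0.3421 0.2686] down [-0.002 -0.001 -1.   ] jaw 135.4 turn 43.0 F [-0.2 -0.5 -2.1] gap 0.0337 j [  36.   13.   83.    0.   83. -100.]
[[-1.02, 1.51, -3.67, np.float64(5.4)], [-1.02, 1.16, -3.79, np.float64(5.4)], [-1.02, 0.8, -3.89, np.float64(5.4)], [-1.02, 0.43, -3.94, np.float64(5.4)], [-1.02, 0.06, -3.97, np.float64(5.4)], [-1.02, -0.31, -3.96, np.float64(5.4)], [-1.02, -0.68, -3.91, np.float64(5.4)], [-1.02, -1.04, -3.83, np.float64(5.4)]]
```

View pics/s3.png

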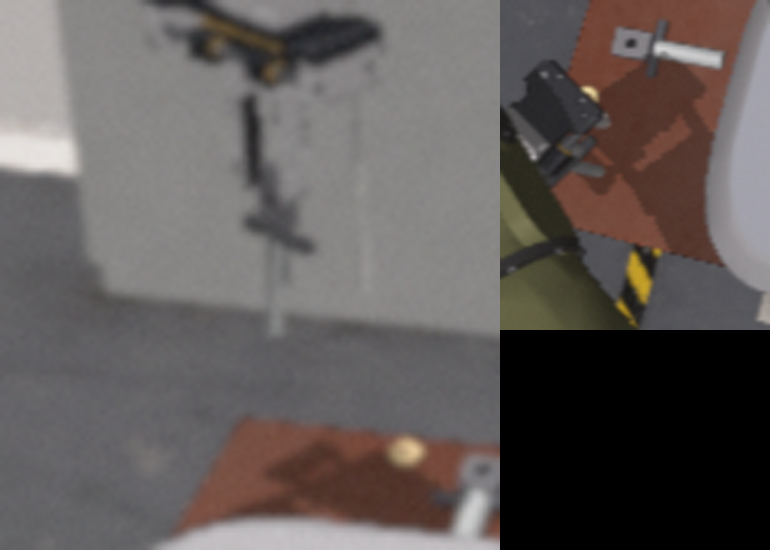

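The side view shows the key hanging nearly upright from the fingers. I'll triangulate the tilt, then carry it over.

Run:
```python
from h import *
a,e=tri((134,247.3),(205,126.4));b,f=tri((124,243),(206,105.8));print(a,e,b,f,a-b)
plan((.625,-.202,.36),92.4,14)
```

```text
[0.41139064 0.33764133 0.15156768] 0.002159743852395276 [0.42166855 0.34047722 0.2354543 ] 0.0003430518108386719 [-0.0102779  -0.0028359  -0.08388662]
clk 5.47 tcp [0.4166 0.3427 0.2707] down [ 0.002  0.002 -1.   ] jaw 135.4 turn 43.0 F [-0.1  0.8 -2. ] gap 0.0338 j [  36.   13.   83.    0.   83. -100.]
[[-0.64, 1.72, -3.79, np.float64(3.1)], [-0.64, 1.52, -3.88, np.float64(3.1)], [-0.64, 1.31, -3.96, np.float64(3.1)], [-0.64, 1.09, -4.02, np.float64(3.1)], [-0.64, 0.88, -4.07, np.float64(3.1)], [-0.64, 0.66, -4.11, np.float64(3.1)], [-0.64, 0.43, -4.14, np.float64(3.1)], [-0.64, 0.21, -4.16, np.float64(3.1)], [-0.64, -0.01, -4.17, np.float64(3.1)], [-0.64, -0.23, -4.16, np.float64(3.1)], [-0.64, -0.46, -4.14, np.float64(3.1)], [-0.64, -0.68, -4.11, np.float64(3.1)], [-0.64, -0.9, -4.07, np.float64(3.1)], [-0.64, -1.11, -4.01, np.float64(3.1)]]
```

Call:
{"fn": "move_arm", "kwargs": {
  "increments": [
    [[-0.8,1.7,-3.8,3.1],[-0.8,1.5,-3.9,3.1],[-0.8,1.3,-4,3.1],[-0.8,1.1,-4,3.1],[-0.8,0.9,-4.1,3.1]]
  ],
  "newtons": 15
}}

```text
clock: 6.1
tcp_pos: [0.4908, 0.1433, 0.3027]
ee_rot: [74.1, 89.6, -166.3]
force: [0.4, 0.2, -1.5]
finger_gap: 0.0336
```

Call:
{"fn": "move_arm", "kwargs": {
  "increments": [
    [[-0.8,0.7,-4.1,3.1],[-0.8,0.4,-4.1,3.1],[-0.8,0.2,-4.2,3.1],[-0.8,0,-4.2,3.1],[-0.6,-0.2,-4.2,3.1]]
  ]
}}

```text
clock: 6.72
tcp_pos: [0.5642, -0.0596, 0.3325]
ee_rot: [80.8, 89.0, -175.5]
force: [0.4, -0.3, -1.7]
finger_gap: 0.0338
```

Run:
```python
from h import *
plan((.625,-.202,.36),92.4,5)
```

```text
clk 6.72 tcp [ 0.5642 -0.0596  0.3325] down [-0.017 -0.001 -1.   ] jaw 103.6 turn 11.2 F [ 0.4 -0.3 -1.7] gap 0.0338 j [ -10.   17.   71.   -0.   93. -113.]
[[-0.57, -0.5, -3.05, np.float64(2.2)], [-0.57, -0.62, -3.03, np.float64(2.2)], [-0.57, -0.74, -3.0, np.float64(2.2)], [-0.57, -0.86, -2.97, np.float64(2.2)], [-0.57, -0.97, -2.94, np.float64(2.2)]]
```

Call:
{"fn": "move_arm", "kwargs": {
  "increments": [
    [[-0.6,-0.5,-3.05,2.2],[-0.6,-0.6,-3.03,2.2],[-0.6,-0.7,-3,2.2],[-0.6,-0.9,-3,2.2],[-0.3,-1,-2.9,2.2]]
  ]
}}

```text
clock: 7.35
tcp_pos: [0.6265, -0.2082, 0.3488]
ee_rot: [84.0, 88.4, 176.1]
force: [-0.0, 0.4, -1.6]
finger_gap: 0.034
```

Call:
{"fn": "move_arm", "kwargs": {
  "increments": [
    [[0,0,0,0],[0,0,0,0]]
  ]
}}

```text
clock: 7.6
tcp_pos: [0.6268, -0.2095, 0.3444]
ee_rot: [81.2, 88.1, 173.3]
force: [-0.2, -0.5, -1.5]
finger_gap: 0.0335
```

Run:
```python
from h import *
plan((.627,-.203,.35),92.4,1)
z=lambda i,x,y,w,h,k:cv2.resize(i[y:y+h,x:x+w],None,fx=k,fy=k,interpolation=cv2.INTER_CUBIC)
a=z(r.camera("side")[:,:,::-1],200,100,100,140,4);b=z(r.camera("top")[:,:,::-1],260,140,90,140,4)
cv2.imwrite("pics/s4.png",np.hstack([a,b]))
```

```text
clk 7.60 tcp [ 0.6268 -0.2095  0.3444] down [-0.032  0.004 -0.999] jaw 92.1 turn -0.3 F [-0.2 -0.5 -1.5] gap 0.0335 j [ -21.   31.   50.   -0.  101. -114.]
[[-0.56, -0.03, 0.65, np.float64(-0.3)]]
```

View pics/s4.png

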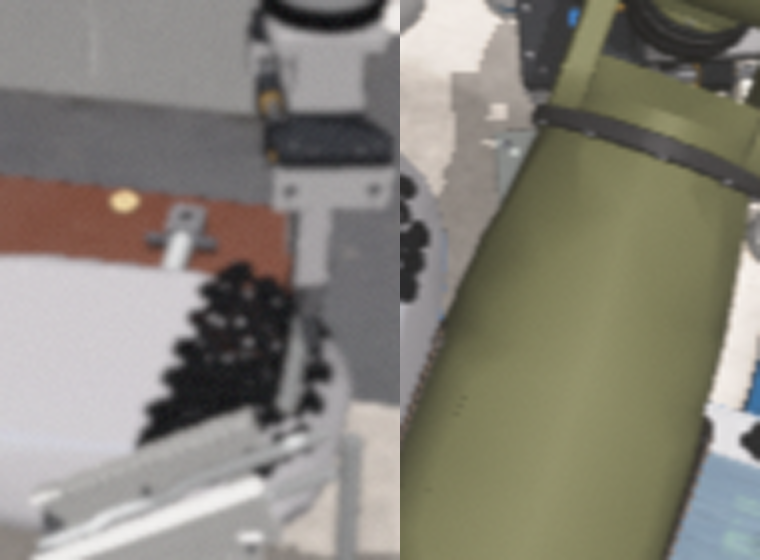

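The side view shows the key over the mouth, its shank tip at about (271,202) and tipped slightly downhill. I'll centre in y, then lower it.

Call:
{"fn": "move_arm", "kwargs": {
  "increments": [
    [[0,-0.3,0.5,0],[0,0,0.1,0],[0,0,0,0]]
  ]
}}

```text
clock: 8.07
tcp_pos: [0.6296, -0.2011, 0.3455]
ee_rot: [81.8, 88.2, 174.0]
force: [-0.1, 0.4, -2.0]
finger_gap: 0.0338
```

Run:
```python
from h import *
for d in((-.02,0,-.117),(-.007,0,-.035)): print(proj("side",r.sense()["tcp_pos"]+d))
plan((.630,-.203,.245),92.4,5)
```

```text
[267.77314343 199.22747437]
[273.2283702  174.81149803]
clk 8.07 tcp [ 0.6296 -0.2011  0.3455] down [-0.031  0.003 -1.   ] jaw 92.2 turn -0.2 F [-0.1  0.4 -2. ] gap 0.0338 j [ -21.   31.   49.   -0.  101. -113.]
[[2.01, -0.07, -0.05, np.float64(-0.0)], [2.01, -0.07, -0.05, np.float64(-0.0)], [2.01, -0.07, -0.05, np.float64(-0.0)], [2.01, -0.07, -0.05, np.float64(-0.0)], [2.01, -0.07, -0.05, np.float64(-0.0)]]
```

Call:
{"fn": "move_arm", "kwargs": {
  "increments": [
    [[2,-0.05,-0.05,0],[2,-0.05,-0.05,0],[2,-0.05,-0.05,0],[2,-0.05,-0.05,0],[1.6,-0.05,-0.05,0]]
  ]
}}

```text
clock: 8.7
tcp_pos: [0.6296, -0.2029, 0.2488]
ee_rot: [84.2, 88.4, 176.5]
force: [0.1, -0.9, -2.8]
finger_gap: 0.0341
```

Call:
{"fn": "move_arm", "kwargs": {
  "increments": [
    [[0,0,0,0]]
  ]
}}

```text
clock: 8.82
tcp_pos: [0.6293, -0.2028, 0.2478]
ee_rot: [83.2, 88.3, 175.5]
force: [-0.3, -0.2, -2.0]
finger_gap: 0.0339
```

Run:
```python
from h import *
plan((.629,-.203,.22),92.4,5)
z=lambda i,x,y,w,h,k:cv2.resize(i[y:y+h,x:x+w],None,fx=k,fy=k,interpolation=cv2.INTER_CUBIC)
a=z(r.camera("side")[:,:,::-1],200,130,110,110,5)
cv2.imwrite("pics/s5.png",a)
```

```text
clk 8.82 tcp [ 0.6293 -0.2028  0.2478] down [-0.029  0.002 -1.   ] jaw 92.2 turn -0.2 F [-0.3 -0.2 -2. ] gap 0.0339 j [ -21.   32.   61.   -0.   89. -113.]
[[0.56, -0.01, -0.01, np.float64(-0.0)], [0.56, -0.01, -0.01, np.float64(-0.0)], [0.56, -0.01, -0.01, np.float64(-0.0)], [0.56, -0.01, -0.01, np.float64(-0.0)], [0.56, -0.01, -0.01, np.float64(-0.0)]]
```

View pics/s5.png

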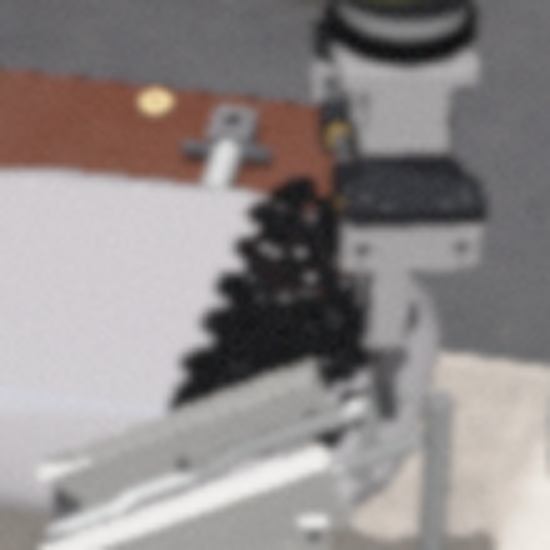

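The key is aligned between strip end (~(266,222)) and post (~(287,210)), with no contact force. I'll lower it slowly.

Call:
{"fn": "move_arm", "kwargs": {
  "increments": [
    [[0.6,0,0,0],[0.6,0,0,0],[0.4,0,0,0],[0.3,0,0,0],[0,0,0,0]]
  ]
}}

```text
clock: 9.5
tcp_pos: [0.6296, -0.203, 0.2305]
ee_rot: [86.0, 88.6, 178.3]
force: [-0.7, 0.5, -1.6]
finger_gap: 0.0338
```

Call:
{"fn": "move_arm", "kwargs": {
  "increments": [
    [[0.3,0,0,0],[0.3,0,0,0],[0,0,0,0]]
  ]
}}

```text
clock: 9.88
tcp_pos: [0.6295, -0.203, 0.2242]
ee_rot: [86.1, 88.6, 178.4]
force: [0.7, 0.5, -2.7]
finger_gap: 0.0337
```

Call:
{"fn": "move_arm", "kwargs": {
  "increments": [
    [[0.3,0,0,0],[0,0,0,0]]
  ]
}}

```text
clock: 10.12
tcp_pos: [0.6294, -0.2031, 0.2216]
ee_rot: [87.1, 88.6, 179.3]
force: [-0.6, -0.1, -0.4]
finger_gap: 0.0336
```

Call:
{"fn": "move_arm", "kwargs": {
  "increments": [
    [[0.25,0,0,0],[0,0,0,0]]
  ]
}}

```text
clock: 10.38
tcp_pos: [0.6296, -0.2033, 0.2205]
ee_rot: [89.4, 88.7, -178.3]
force: [-0.9, -0.2, -0.3]
finger_gap: 0.0339
```

The weight has come off the fingers at the predicted height, so the bar is on the rails. I'll release.

Call:
{"fn": "move_arm", "kwargs": {
  "increments": [
    [[0,0,0,0],[0,0,0,0],[0,0,0,0],[0,0,0,0]]
  ],
  "fingers": 0.3
}}

```text
clock: 10.88
tcp_pos: [0.6298, -0.2032, 0.2203]
ee_rot: [89.1, 88.8, -178.6]
force: [0.1, -0.6, -1.1]
finger_gap: 0.0651
```

Call:
{"fn": "move_arm", "kwargs": {
  "increments": [
    [[-2,0,0,0],[-3,0,0,0],[-4,0,0,0],[-3,0,0,0],[-1,0,0,0]]
  ]
}}

```text
clock: 11.5
tcp_pos: [0.6324, -0.203, 0.3525]
ee_rot: [86.4, 88.6, 178.7]
force: [-0.1, 0.3, 0.9]
finger_gap: 0.0657
```

Run:
```python
from h import *
plan((.556+.038*.168,.320+.038*.986,.3),170.3,12)
z=lambda i,x,y,w,h,k:cv2.resize(i[y:y+h,x:x+w],None,fx=k,fy=k,interpolation=cv2.INTER_CUBIC)
a=z(r.camera("side")[:,:,::-1],190,160,120,120,5)
cv2.imwrite("pics/s6.png",a)
```

```text
clk 11.50 tcp [ 0.6324 -0.203   0.3525] down [-0.024  0.001 -1.   ] jaw 92.3 turn -78.0 F [-0.1  0.3  0.9] gap 0.0657 j [ -21.   32.   48.   -0.  102. -113.]
[[0.45, 0.39, 4.69, np.float64(-6.5)], [0.45, -0.15, 4.7, np.float64(-6.5)], [0.45, -0.68, 4.66, np.float64(-6.5)], [0.45, -1.2, 4.55, np.float64(-6.5)], [0.45, -1.71, 4.38, np.float64(-6.5)], [0.45, -2.19, 4.16, np.float64(-6.5)], [0.45, -2.65, 3.89, np.float64(-6.5)], [0.45, -3.07, 3.56, np.float64(-6.5)], [0.45, -3.46, 3.19, np.float64(-6.5)], [0.45, -3.8, 2.78, np.float64(-6.5)], [0.45, -4.09, 2.33, np.float64(-6.5)], [0.45, -4.33, 1.85, np.float64(-6.5)]]
```

View pics/s6.png

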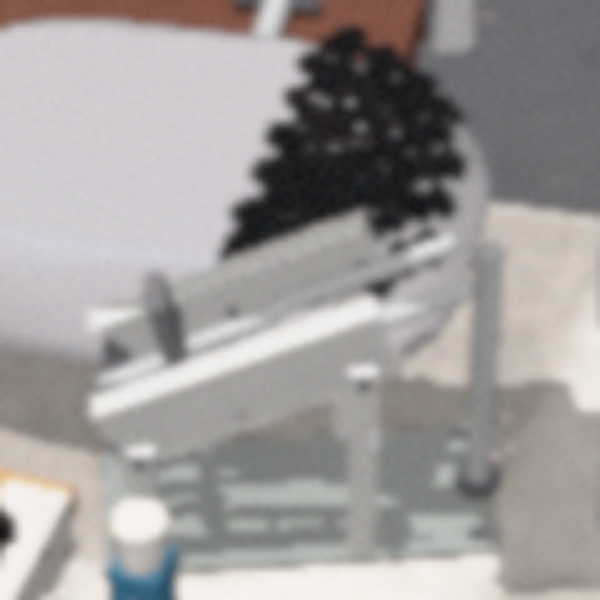

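Thin key stands grip-up at the lower end, side px ~(223,222). I'll now fetch the thick key, checking the thin one's position against the expected stop.

```bash
sed -i 's/def plan(tgt,yaw=None,n=5):/def plan(tgt,yaw=None,n=5,turn=None):/; s/^    print("clk/    a=a if turn is None else turn\n    print("clk/' h.py
python3 - <<'E'
from h import *
c=np.array([.5515,-.2065]);u=np.array([np.cos(np.radians(2.4)),np.sin(np.radians(2.4))])
for x,z in((-63,.130),(-63,.180),(-2,.155),(-2,.205)): print(x,proj("side",np.r_[c+u*x/1000,z]))
plan((.5624,.3575,.28),None,11,turn=102)
E
```

```text
-63 [224.93272286 229.17870522]
-63 [224.22011823 215.88785231]
-2 [246.20220017 221.35182781]
-2 [245.99071034 207.75290688]
clk 11.55 tcp [ 0.6324 -0.203   0.3529] down [-0.024  0.    -1.   ] jaw 92.3 turn 102.0 F [ 0.4 -0.3  0.3] gap 0.0661 j [ -21.   32.   48.   -0.  102. -113.]
[[0.68, 0.42, 5.12, 9.3], [0.68, 1.24, 4.98, 9.3], [0.68, 2.02, 4.72, 9.3], [0.68, 2.76, 4.33, 9.3], [0.68, 3.42, 3.83, 9.3], [0.68, 3.99, 3.23, 9.3], [0.68, 4.46, 2.54, 9.3], [0.68, 4.81, 1.79, 9.3], [0.68, 5.04, 0.99, 9.3], [0.68, 5.13, 0.17, 9.3], [0.68, 5.09, -0.66, 9.3]]
```

The thin key's grip matches the predicted stop (224, 216–229). Moving to the thick key.

Call:
{"fn": "move_arm", "kwargs": {
  "increments": [
    [[0.3,0.4,5.1,9.3],[0.5,1.2,5,9.3],[0.7,2,4.7,9.3],[0.7,2.8,4.3,9.3],[0.7,3.4,3.8,9.3]]
  ]
}}

```text
clock: 12.18
tcp_pos: [0.6016, 0.0554, 0.3161]
ee_rot: [133.0, 88.1, 177.1]
force: [0.6, 0.1, 0.8]
finger_gap: 0.0659
```

Call:
{"fn": "move_arm", "kwargs": {
  "increments": [
    [[0.7,4,3.2,9.3],[0.7,4.5,2.5,9.3],[0.7,4.8,1.8,9.3],[0.7,5,1,9.3],[0.7,5,0.2,9.3]]
  ]
}}

```text
clock: 12.8
tcp_pos: [0.5769, 0.3176, 0.2734]
ee_rot: [-174.8, 87.6, -178.8]
force: [0.7, -0.5, -0.6]
finger_gap: 0.0656
```

Run:
```python
from h import *
plan((.5624,.3575,.10),-9.7,5)
```

```text
clk 12.80 tcp [0.5769 0.3176 0.2734] down [-0.041 -0.001 -0.999] jaw -4.1 turn 5.6 F [ 0.7 -0.5 -0.6] gap 0.0656 j [25. 31. 59.  1. 92. 29.]
[[3.48, 0.79, -0.2, np.float64(1.1)], [3.48, 0.78, -0.22, np.float64(1.1)], [3.48, 0.78, -0.24, np.float64(1.1)], [3.48, 0.78, -0.25, np.float64(1.1)], [3.48, 0.77, -0.27, np.float64(1.1)]]
```

Call:
{"fn": "move_arm", "kwargs": {
  "increments": [
    [[3.5,0.8,-0.2,1.1],[3.5,0.8,-0.2,1.1],[3.5,0.8,-0.25,1.1],[3.5,0.8,-0.25,1.1],[3,0.8,-0.27,1.1]]
  ]
}}

```text
clock: 13.42
tcp_pos: [0.5581, 0.3619, 0.0916]
ee_rot: [-165.3, 87.3, -175.0]
force: [0.0, 0.7, 0.2]
finger_gap: 0.0656
```

Run:
```python
from h import *
plan((.5624,.3575,.005),-9.7,5)
```

```text
clk 13.43 tcp [0.5581 0.3619 0.0916] down [-0.047 -0.004 -0.999] jaw -9.7 turn 0.0 F [0.  0.7 0.2] gap 0.0656 j [29. 39. 70.  1. 73. 39.]
[[1.73, -0.05, 0.18, np.float64(0.0)], [1.73, -0.05, 0.18, np.float64(0.0)], [1.73, -0.05, 0.18, np.float64(0.0)], [1.73, -0.05, 0.18, np.float64(0.0)], [1.73, -0.05, 0.18, np.float64(0.0)]]
```

Call:
{"fn": "move_arm", "kwargs": {
  "increments": [
    [[1.7,-0.05,0.18,0],[1.7,-0.05,0.18,0],[1.7,-0.05,0.18,0],[1.7,-0.05,0.18,0],[1.3,-0.05,0.18,0]]
  ]
}}

```text
clock: 14.05
tcp_pos: [0.5621, 0.356, 0.0038]
ee_rot: [-164.0, 87.1, -173.6]
force: [-0.7, 0.8, -1.3]
finger_gap: 0.0659
```

Call:
{"fn": "move_arm", "kwargs": {
  "increments": [
    [[0,0,0,0]]
  ]
}}

```text
clock: 14.18
tcp_pos: [0.5618, 0.3556, 0.0027]
ee_rot: [-163.3, 87.1, -173.0]
force: [-0.0, -0.7, -0.4]
finger_gap: 0.0657
```

Run:
```python
from h import *
plan((.5624,.3575,.005),-9.7,1)
```

```text
clk 14.18 tcp [0.5618 0.3556 0.0027] down [-0.051 -0.006 -0.999] jaw -9.6 turn 0.1 F [-0.  -0.7 -0.4] gap 0.0657 j [29. 45. 73.  1. 65. 38.]
[[-0.24, 0.19, 0.01, np.float64(0.1)]]
```

Call:
{"fn": "move_arm", "kwargs": {
  "increments": [
    [[-0.25,0.2,0,0],[0,0,0,0],[0,0,0,0],[0,0,0,0],[0,0,0,0]]
  ],
  "fingers": 1,
  "newtons": 8
}}

```text
clock: 14.8
tcp_pos: [0.5632, 0.3585, 0.0074]
ee_rot: [-164.8, 87.2, -174.4]
force: [0.4, -0.0, -1.0]
finger_gap: 0.0343
```

Call:
{"fn": "move_arm", "kwargs": {
  "increments": [
    [[-1.2,0,0,0],[-1.2,0,0,0],[-1.2,0,0,0],[-1.2,0,0,0],[-1.2,0,0,0]]
  ]
}}

```text
clock: 15.42
tcp_pos: [0.5661, 0.3585, 0.0713]
ee_rot: [-164.3, 87.2, -173.9]
force: [-0.3, -1.2, -2.1]
finger_gap: 0.0338
```

Call:
{"fn": "move_arm", "kwargs": {
  "increments": [
    [[-1.2,0,0,0],[-1.2,0,0,0],[-1.2,0,0,0],[-1.2,0,0,0],[0,0,0,0]]
  ]
}}

```text
clock: 16.05
tcp_pos: [0.5688, 0.359, 0.1238]
ee_rot: [-165.3, 87.3, -174.9]
force: [0.2, -0.0, -3.0]
finger_gap: 0.0337
```

Call:
{"fn": "move_arm", "kwargs": {
  "increments": [
    [[-3,0,0,0],[-3,0,0,0],[-3,0,0,0],[-3,0,0,0],[-2,0,0,0]]
  ]
}}

```text
clock: 16.68
tcp_pos: [0.5745, 0.359, 0.263]
ee_rot: [-161.5, 86.8, -171.1]
force: [-0.3, -0.1, -2.9]
finger_gap: 0.0342
```

Run:
```python
from h import *
plan((.63,-.203,.355),-87.6,14)
z=lambda i,x,y,w,h,k:cv2.resize(i[y:y+h,x:x+w],None,fx=k,fy=k,interpolation=cv2.INTER_CUBIC)
p=proj("side",r.sense()["tcp_pos"]).astype(int);q=proj("top",r.sense()["tcp_pos"]).astype(int);print(p-(40,50),q-45)
a=z(r.camera("side")[:,:,::-1],p[0]-40,p[1]-50,80,110,5);b=z(r.camera("top")[:,:,::-1],q[0]-45,q[1]-45,90,110,4)
b=cv2.copyMakeBorder(b,0,a.shape[0]-b.shape[0],0,0,cv2.BORDER_CONSTANT)
cv2.imwrite("pics/s7.png",np.hstack([a,b]))
```

```text
clk 16.68 tcp [0.5745 0.359  0.263 ] down [-0.055 -0.009 -0.998] jaw -9.6 turn 78.0 F [-0.3 -0.1 -2.9] gap 0.0342 j [28. 35. 55.  1. 94. 38.]
[[-0.64, -3.9, 1.03, np.float64(5.6)], [-0.64, -3.79, 1.4, np.float64(5.6)], [-0.64, -3.63, 1.76, np.float64(5.6)], [-0.64, -3.44, 2.11, np.float64(5.6)], [-0.64, -3.22, 2.43, np.float64(5.6)], [-0.64, -2.97, 2.73, np.float64(5.6)], [-0.64, -2.69, 3.01, np.float64(5.6)], [-0.64, -2.39, 3.25, np.float64(5.6)], [-0.64, -2.06, 3.47, np.float64(5.6)], [-0.64, -1.71, 3.65, np.float64(5.6)], [-0.64, -1.35, 3.8, np.float64(5.6)], [-0.64, -0.98, 3.92, np.float64(5.6)], [-0.64, -0.59, 3.99, np.float64(5.6)], [-0.64, -0.2, 4.03, np.float64(5.6)]]
[207  45] [ 71 144]
```

View pics/s7.png

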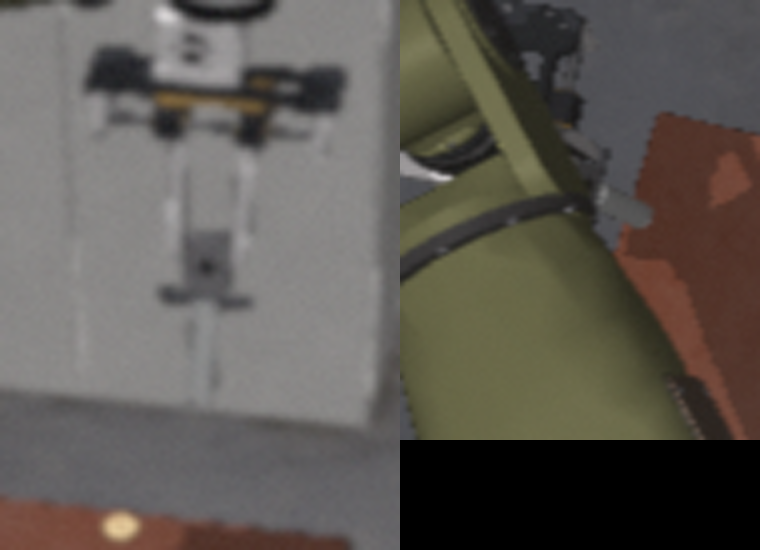

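Side view shows the thick key gripped by its grip end, bar at (248,104), shank tip at (248,125). Estimating its tilt.

Run:
```python
from h import *
t,e=tri((131,197.8),(247.6,125));print(t,e)
o,d=ray("side",(248.2,104.4))
b=o-t; B=b@d; D=B*B-(b@b-.08**2); print(D)
for s in(-1,1):
    x=o+d*(-B+s*max(D,0)**.5); print(x,x-t,x-r.sense()["tcp_pos"])
```

```text
[0.57014786 0.35478894 0.14282307] 0.004556788561032304
0.00041470281922739716
[0.57595737 0.37198492 0.22073679] [0.00580951 0.01719598 0.07791372] [ 0.00106619  0.01273124 -0.04313386]
[0.57705225 0.4081461  0.202029  ] [0.00690439 0.05335717 0.05920593] [ 0.00216108  0.04889242 -0.06184165]
```

Call:
{"fn": "move_arm", "kwargs": {
  "increments": [
    [[-0.9,-3.9,1,5.6],[-0.9,-3.8,1.4,5.6],[-0.9,-3.6,1.8,5.6],[-0.9,-3.4,2.1,5.6],[-0.9,-3.2,2.4,5.6]]
  ],
  "newtons": 20
}}

```text
clock: 17.4
tcp_pos: [0.5928, 0.1558, 0.3011]
ee_rot: [-131.7, 86.3, -170.0]
force: [0.0, -0.4, -2.7]
finger_gap: 0.0336
```

Call:
{"fn": "move_arm", "kwargs": {
  "increments": [
    [[-0.9,-3,2.7,5.6],[-0.9,-2.7,3,5.6],[-0.7,-2.4,3.2,5.6],[-0.7,-2.1,3.5,5.6],[-0.6,-1.7,3.6,5.6]]
  ]
}}

```text
clock: 18.02
tcp_pos: [0.6068, -0.0514, 0.3338]
ee_rot: [-104.0, 85.8, -171.2]
force: [0.7, 0.1, -2.9]
finger_gap: 0.0335
```

Run:
```python
from h import *
plan((.630,-.203,.355),-87.6,5)
```

```text
clk 18.02 tcp [ 0.6068 -0.0514  0.3338] down [-0.073 -0.011 -0.997] jaw -67.2 turn 20.4 F [ 0.7  0.1 -2.9] gap 0.0335 j [-8. 25. 60. -1. 99. 59.]
[[-0.42, -0.78, 2.97, np.float64(4.1)], [-0.42, -0.57, 3.01, np.float64(4.1)], [-0.42, -0.35, 3.05, np.float64(4.1)], [-0.42, -0.13, 3.06, np.float64(4.1)], [-0.42, 0.08, 3.07, np.float64(4.1)]]
```

Call:
{"fn": "move_arm", "kwargs": {
  "increments": [
    [[-0.6,-0.8,3,4.1],[-0.6,-0.6,3,4.1],[-0.6,-0.35,3,4.1],[-0.5,-0.1,3,4.1],[-0.5,0.1,2.9,4.1]]
  ]
}}

```text
clock: 18.65
tcp_pos: [0.6291, -0.2065, 0.3541]
ee_rot: [-85.7, 85.3, -174.1]
force: [0.1, 0.5, -3.3]
finger_gap: 0.0341
```

Call:
{"fn": "move_arm", "kwargs": {
  "increments": [
    [[0,0,0,0],[0,0,0,0]]
  ]
}}

```text
clock: 18.9
tcp_pos: [0.629, -0.2078, 0.3508]
ee_rot: [-86.9, 85.1, -175.4]
force: [-0.6, 0.5, -1.7]
finger_gap: 0.0336
```

Run:
```python
from h import *
plan((.631,-.203,.35),-87.6,2)
im=r.camera("side")[:,:,::-1];cv2.imwrite("pics/s8.png",im)
# shank: bright low-saturation column below TCP, against dark background
p=proj("side",r.sense()["tcp_pos"]);print(p)
g=cv2.cvtColor(im,cv2.COLOR_BGR2GRAY)
for y in range(int(p[1])-2,int(p[1])+44,3): print(y,g[y,int(p[0])-16:int(p[0])+14])
```

```text
clk 18.90 tcp [ 0.629  -0.2078  0.3508] down [-0.086 -0.007 -0.996] jaw -88.5 turn -0.9 F [-0.6  0.5 -1.7] gap 0.0336 j [-21.  34.  45.  -2. 106.  67.]
[[0.03, 0.11, -0.24, np.float64(-0.4)], [0.03, 0.11, -0.24, np.float64(-0.4)]]
[276.28773208 163.53693266]
161 [ 95  94  99  97  97  95  96  93  95  96  98  99  96  88  96 125 152 161
 163 163 162 161 154 133 109 105 112 112 113 109]
164 [ 88  87  92  96  94  94  94  96  93 100  95  93  86  79  97 130 155 161
 162 164 164 158 142 116 102 100 105 112 115 115]
167 [ 22  32  49  69  89  97  95  92  95  97  94  87  74  79 107 134 149 155
 153 153 154 148 130 105  91  96 106 107 110 111]
170 [ 36  46  45  41  37  37  36  33  43  64  72  65  62  74  82  84  87  92
  96  95  93  94  92  93  98 106 108 110 110 111]
173 [ 52  74  77  60  36  28  28  28  31  34  34  42  53  73  84  84  87  89
  90  91  90  90  90  95 103 108 110 111 109 110]
176 [ 31  35  34  34  31  31  27  36  46  47  42  40  60  96 120 118 102  89
  87  88  93  97  96 100 107 109 109 110 111 109]
179 [ 70  53  33  35  38  34  32  30  31  31  34  45  79 107 127 127 110  86
  
[... 490 characters left out ...]
143 140 133 119
  93  62  50  65  97 126 142 142 130 117 109 106]
194 [ 30  35  37  31  32  36  43  47  54  82 115 133 138 143 141 136 124 100
  72  53  49  56  90 128 151 153 145 130 112 106]
197 [ 34  30  31  29  30  29  35  43  70 101 128 138 144 142 139 128 108  84
  92 122 145 156 163 166 168 164 156 139 118 109]
200 [ 31  37  38  34  31  31  30  41  61  98 121 135 143 142 136 125  96  60
  36  50  89 131 157 167 165 164 159 157 156 155]
203 [149 154 142 104  71  54  39  35  32  40  54  69  83  80  75  91 113 120
 110 110 129 152 162 167 167 165 168 180 192 195]
206 [176 171 157 135 108  80  80 101 110 117 135 156 160 137 109  98 114 149
 171 178 171 166 165 165 163 160 169 182 190 194]
```

Run:
```python
from h import *
T=r.sense()["tcp_pos"]
for p in((272,201),(274.2,182),(275.5,176)):
    o,d=ray("side",p); print(p,o+d*(T[1]-o[1])/d[1]-T)
```

```text
(272, 201) [-8.26720530e-03  2.77555756e-17 -1.23540772e-01]
(274.2, 182) [-3.88056968e-03  2.77555756e-17 -5.89982215e-02]
(275.5, 176) [-9.61916018e-04  2.77555756e-17 -3.94948406e-02]
```

Call:
{"fn": "move_arm", "kwargs": {
  "increments": [
    [[0.05,0.1,-0.25,-0.4],[0,0.1,-0.25,-0.4],[0,0,0,0]]
  ]
}}

```text
clock: 19.32
tcp_pos: [0.631, -0.2005, 0.35]
ee_rot: [-87.9, 85.0, -175.4]
force: [1.1, -0.7, -1.9]
finger_gap: 0.0338
```

Run:
```python
from h import *
plan((.629,-.203,.255),-87.6,5)
```

```text
clk 19.32 tcp [ 0.631  -0.2005  0.35  ] down [-0.086 -0.007 -0.996] jaw -87.5 turn 0.1 F [ 1.1 -0.7 -1.9] gap 0.0338 j [-20.  34.  45.  -2. 106.  67.]
[[1.9, 0.12, 0.04, np.float64(0.0)], [1.9, 0.12, 0.04, np.float64(0.0)], [1.9, 0.12, 0.04, np.float64(0.0)], [1.9, 0.12, 0.04, np.float64(0.0)], [1.9, 0.12, 0.04, np.float64(0.0)]]
```

Call:
{"fn": "move_arm", "kwargs": {
  "increments": [
    [[0.5,0.1,0.15,0],[0.8,0.1,0.05,0],[0.5,0.1,0,0],[0,0,0,0]]
  ]
}}

```text
clock: 19.82
tcp_pos: [0.6326, -0.2025, 0.3301]
ee_rot: [-88.1, 85.0, -175.5]
force: [0.4, -0.4, -3.0]
finger_gap: 0.0337
```

Run:
```python
from h import *
plan((.629,-.2025,.25),-87.6,5)
```

```text
clk 19.82 tcp [ 0.6326 -0.2025  0.3301] down [-0.087 -0.007 -0.996] jaw -87.4 turn 0.2 F [ 0.4 -0.4 -3. ] gap 0.0337 j [-20.  34.  48.  -2. 103.  67.]
[[1.6, 0.07, -0.01, np.float64(0.0)], [1.6, 0.07, -0.01, np.float64(0.0)], [1.6, 0.07, -0.01, np.float64(0.0)], [1.6, 0.07, -0.01, np.float64(0.0)], [1.6, 0.07, -0.01, np.float64(0.0)]]
```

Call:
{"fn": "move_arm", "kwargs": {
  "increments": [
    [[1.6,0.05,0,0],[1.6,0.05,0,0],[1.6,0.05,0,0],[1.5,0.05,0,0],[1.2,0.05,0,0]]
  ]
}}

```text
clock: 20.45
tcp_pos: [0.6289, -0.2033, 0.2543]
ee_rot: [-87.1, 85.2, -174.6]
force: [0.5, 0.1, -2.7]
finger_gap: 0.0338
```

Call:
{"fn": "move_arm", "kwargs": {
  "increments": [
    [[0.5,0,0,0],[0.4,0,0,0],[0,0,0,0]]
  ]
}}

```text
clock: 20.82
tcp_pos: [0.6281, -0.2034, 0.2446]
ee_rot: [-87.2, 85.2, -174.7]
force: [0.6, -0.5, -2.4]
finger_gap: 0.0338
```

Run:
```python
from h import *
plan((.629,-.2025,.228),-87.6,5)
```

```text
clk 20.82 tcp [ 0.6281 -0.2034  0.2446] down [-0.084 -0.008 -0.996] jaw -87.5 turn 0.1 F [ 0.6 -0.5 -2.4] gap 0.0338 j [-20.  34.  59.  -2.  92.  67.]
[[0.33, 0.05, -0.02, np.float64(0.0)], [0.33, 0.05, -0.02, np.float64(0.0)], [0.33, 0.05, -0.02, np.float64(0.0)], [0.33, 0.05, -0.02, np.float64(0.0)], [0.33, 0.05, -0.02, np.float64(0.0)]]
```

Call:
{"fn": "move_arm", "kwargs": {
  "increments": [
    [[0.4,0.05,0,0],[0.4,0.05,0,0],[0.3,0.05,0,0],[0,0,0,0]]
  ]
}}

```text
clock: 21.32
tcp_pos: [0.6289, -0.2035, 0.2334]
ee_rot: [-86.9, 85.2, -174.4]
force: [0.2, -0.3, -1.9]
finger_gap: 0.0336
```

Call:
{"fn": "move_arm", "kwargs": {
  "increments": [
    [[0.25,0,0,0],[0,0,0,0]]
  ]
}}

```text
clock: 21.58
tcp_pos: [0.6287, -0.2035, 0.2308]
ee_rot: [-86.9, 85.2, -174.4]
force: [-0.8, 0.3, -2.8]
finger_gap: 0.0339
```

Call:
{"fn": "move_arm", "kwargs": {
  "increments": [
    [[0.25,0,0,0],[0,0,0,0]]
  ]
}}

```text
clock: 21.82
tcp_pos: [0.6285, -0.2035, 0.2283]
ee_rot: [-86.8, 85.2, -174.3]
force: [0.5, -0.4, -2.3]
finger_gap: 0.0336
```

Call:
{"fn": "move_arm", "kwargs": {
  "increments": [
    [[0.25,0,0,0],[0,0,0,0]]
  ]
}}

```text
clock: 22.08
tcp_pos: [0.6283, -0.2036, 0.2256]
ee_rot: [-86.8, 85.2, -174.3]
force: [-0.5, -0.1, -3.2]
finger_gap: 0.0337
```

Call:
{"fn": "move_arm", "kwargs": {
  "increments": [
    [[0.25,0,0,0],[0,0,0,0]]
  ]
}}

```text
clock: 22.32
tcp_pos: [0.628, -0.2036, 0.2229]
ee_rot: [-86.8, 85.2, -174.3]
force: [-0.2, -0.1, -2.8]
finger_gap: 0.0335
```

Call:
{"fn": "move_arm", "kwargs": {
  "increments": [
    [[0.2,0,0,0],[0,0,0,0]]
  ]
}}

```text
clock: 22.58
tcp_pos: [0.6279, -0.2037, 0.2217]
ee_rot: [-86.4, 85.3, -173.9]
force: [-1.8, -0.8, -0.1]
finger_gap: 0.0339
```

Call:
{"fn": "move_arm", "kwargs": {
  "increments": [
    [[0.05,0,0,0],[0,0,0,0]]
  ]
}}

```text
clock: 22.82
tcp_pos: [0.6279, -0.2038, 0.2217]
ee_rot: [-86.2, 85.3, -173.7]
force: [-1.1, -0.4, 0.0]
finger_gap: 0.0335
```

Call:
{"fn": "move_arm", "kwargs": {
  "increments": [
    [[0,0,0,0],[0,0,0,0],[0,0,0,0],[0,0,0,0]]
  ],
  "fingers": 0.3
}}

```text
clock: 23.32
tcp_pos: [0.6282, -0.2037, 0.2216]
ee_rot: [-86.1, 85.3, -173.6]
force: [0.9, 0.4, -0.3]
finger_gap: 0.065
```

Call:
{"fn": "move_arm", "kwargs": {
  "increments": [
    [[-2,0,0,0],[-3,0,0,0],[-4,0,0,0],[-4,0,0,0],[-1,0,0,0]]
  ]
}}

```text
clock: 23.95
tcp_pos: [0.6394, -0.2023, 0.3638]
ee_rot: [-86.9, 85.2, -174.3]
force: [0.2, -0.2, -0.0]
finger_gap: 0.0657
```

Run:
```python
from h import *
print(r.sense()["clock"],r.sense()["tcp_pos"],r.sense()["force"])
im=r.camera("side")[:,:,::-1]
cv2.imwrite("pics/s9.png",cv2.resize(im[160:290,190:330],None,fx=4.5,fy=4.5,interpolation=cv2.INTER_CUBIC))
```

```text
23.95 [ 0.63936529 -0.20231789  0.36380424] [ 0.2250733  -0.23276778 -0.0052051 ]
```

View pics/s9.png

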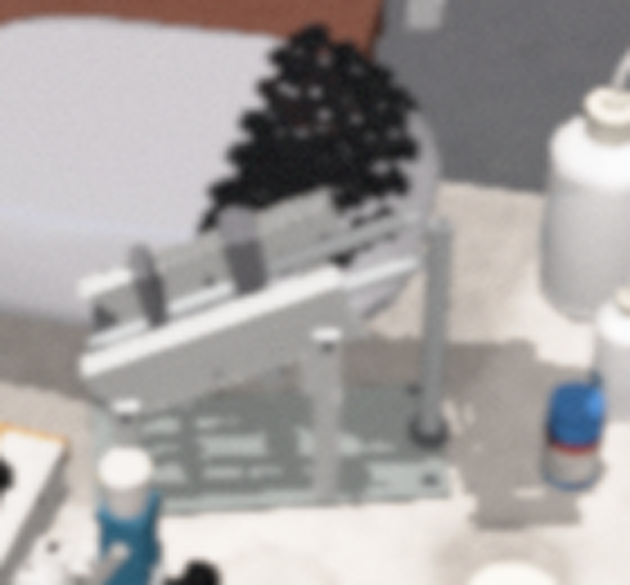

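Both keys hang grip-up: thin at px ~(223,223), thick at ~(244,215), as predicted. I'll wait briefly, check that nothing moves, and hand in.

Call:
{"fn": "move_arm", "kwargs": {
  "increments": [
    [[0,0,0,0],[0,0,0,0],[0,0,0,0],[0,0,0,0],[0,0,0,0]]
  ]
}}

```text
clock: 24.62
tcp_pos: [0.6389, -0.2023, 0.3586]
ee_rot: [-88.9, 84.8, -176.4]
force: [-0.6, -0.7, 0.4]
finger_gap: 0.0657
```

Run:
```python
from h import *
im=r.camera("side")[:,:,::-1]
b=cv2.resize(im[160:290,190:330],None,fx=4.5,fy=4.5,interpolation=cv2.INTER_CUBIC); a=cv2.imread("pics/s9.png")
d=cv2.GaussianBlur(cv2.absdiff(a,b),(15,15),0)[150:330,60:360]; print("max diff at keys",d.max())
s0=cv2.imread("pics/side0.png"); d=cv2.GaussianBlur(cv2.absdiff(s0,im),(5,5),0)
for n,(x0,y0,x1,y1) in dict(white=(243,288,272,322),black=(288,280,320,318),hard=(308,240,328,270)).items(): print(n,d[y0:y1,x0:x1].mean().round(1))
print(r.sense()["clock"],r.finish_job())
```

```text
max diff at keys 9
white 9.6
black 10.8
hard 23.7
the job is handed in; nothing more can be done
24.675 None
```

Both keys are in the feeder and the job is handed in at about 24.7 s of the 72 s allowed. I loaded the thin key first. The thick one went in after a picture showed the thin one at its stop. I held each key lightly by the end of its grip, let it swing shank-down, lowered its bar onto the rails in the mouth and then let go.

- **Tilt:** I set the keys down nearly upright, with the shank only slightly tipped down the slope, rather than at about 45 degrees. The tool can only turn about its own axis, and the grip still cleared the post.
- **Placing:** Both bars touched down with only a newton or two of force, well below any limit. The thin one landed at the expected height. The thick one made contact about 7 mm lower than I had estimated for the tool.
- **Last check on the keys:** In the side view both hang grip-up within about 2 pixels of their predicted stops, the thin key at (223,223) and the thick one at (244,215). They had not moved in a second picture about 0.7 s later.
- **Last check on the pots:** The hardener pot is upright in the last picture viewed. The white and black pots were checked only by comparing pixels with the first picture, and they changed little (about 10 grey levels). The hardener pot's area changed more (24). I put that down to the arm's shadow, as nothing came near it, but I did not measure it again.

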